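# Tamp the firebrick lumps level in the soldering pan

### The job

Take the tamper from its cork mat and, touching the firebrick lumps only with its flat foot, slowly press down the ones that stand proud in the soldering pan until all six lie flat on its floor in one layer; finish with a firm, steady press of about 20 N on the lumps in the middle of the pan for a second or so, but never bear on the brittle lumps with more than 30 N. Then stand the tamper upright on its mat again and let go, leaving the other things on the bench alone.

Things in the scene. Friction and masses are not known exactly. Their poses are not given: they have to be found in the camera images.
- pan: Open rectangular dark steel soldering pan, fixed to the bench. Outside 140 mm along its x axis, 108 mm along its y axis, 40 mm high; walls 4 mm thick, inner floor about 4 mm above the bench (inside 132 x 100 mm). Origin: centre of its underside; z up. It holds six loose firebrick lumps in one layer, all of which fit lying flat; at the start three of them lean, one end raised on a wall.
- lump1_foot (a point): Centre of the underside of a pale, brittle firebrick lump, 38 x 28 mm, of uneven, unmeasured thickness (17 to 25 mm), 40 g. x along its length, z up through its thickness: vertical when flat, this point then on the pan's floor. At the start flat, or leaning 0.45 rad with one end raised against the nearest wall: this point then 8 mm, its topmost edge 35 mm, above the floor.
- lump2_foot (a point): Centre of the underside of a pale, brittle firebrick lump, 40 x 27 mm, of uneven, unmeasured thickness (17 to 25 mm), 40 g. x along its length, z up through its thickness: vertical when flat, this point then on the pan's floor. At the start flat, or leaning 0.45 rad with one end raised against the nearest wall: this point then 8 mm, its topmost edge 35 mm, above the floor.
- lump3_foot (a point): Centre of the underside of a pale, brittle firebrick lump, 37 x 26 mm, of uneven, unmeasured thickness (17 to 25 mm), 40 g. x along its length, z up through its thickness: vertical when flat, this point then on the pan's floor. At the start flat, or leaning 0.45 rad with one end raised against the nearest wall: this point then 8 mm, its topmost edge 35 mm, above the floor.
- lump4_foot (a point): Centre of the underside of a pale, brittle firebrick lump, 34 x 28 mm, of uneven, unmeasured thickness (17 to 25 mm), 40 g. x along its length, z up through its thickness: vertical when flat, this point then on the pan's floor. At the start flat, or leaning 0.45 rad with one end raised against the nearest wall: this point then 8 mm, its topmost edge 35 mm, above the floor.
- lump5_foot (a point): Centre of the underside of a pale, brittle firebrick lump, 33 x 28 mm, of uneven, unmeasured thickness (17 to 25 mm), 40 g. x along its length, z up through its thickness: vertical when flat, this point then on the pan's floor. At the start flat, or leaning 0.45 rad with one end raised against the nearest wall: this point then 8 mm, its topmost edge 35 mm, above the floor.
- lump6_foot (a point): Centre of the underside of a pale, brittle firebrick lump, 32 x 28 mm, of uneven, unmeasured thickness (17 to 25 mm), 40 g. x along its length, z up through its thickness: vertical when flat, this point then on the pan's floor. At the start flat, or leaning 0.45 rad with one end raised against the nearest wall: this point then 8 mm, its topmost edge 35 mm, above the floor.
- tamper_handle (a point): Centre of the tamper's wooden handle block, 24 mm along its x axis (grip here), 44 mm along its y axis and 58 mm high. z points up when it stands on its foot. The handle's top is 25 mm above this point and the underside of the tamper's flat foot 65 mm below it. Tamper about 0.3 kg.
- tamper_face (a point): Centre of the flat underside of the tamper: a steel plate 50 x 50 mm, 10 mm thick, sides parallel to the handle's x and y axes.
- tamper: The whole tamper (steel plate, short brass neck, wooden handle block, 90 mm high). Origin: centre of the foot's underside. At the start it stands on the cork mat.
- mat: Square cork mat, 120 x 120 x 5 mm, fixed: the tamper's place. Origin: centre of its underside.
- tweezers: Steel tweezers lying on the bench, 140 mm long, 8 mm high. Not to be disturbed.
- mug: White mug, 82 mm wide, 92 mm high. Not to be disturbed.
- jar: Small glass jar, 50 mm wide, 55 mm high. Not to be disturbed.
- stamp_block: Square steel bench block, 65 x 65 x 32 mm. Not to be disturbed.
- pliers: Pliers lying on the bench, about 140 mm long, 9 mm high. Not to be disturbed.
- ring_box: Small black ring box, 60 x 60 x 34 mm. Not to be disturbed.

How it is judged (in metres and radians):
On the way, in this order (a step that is already met when the one before it is completed fails the run):
1. the tamper is lifted off its mat (height (world z) of tamper above 0.03 m and contact force between the fingers and tamper above 0.5 N), for 0.2 s.
2. with all six lumps flat, the tamper's foot, within 20 mm of the middle of the pan, bears on the lumps and the pan carries more than 16 N in all (the lumps' own 3 N included) (z of each of lump1_foot, lump2_foot, lump3_foot, lump4_foot, lump5_foot, lump6_foot in the frame of pan below 0.0075 m and angle between the z axis of each of lump1_foot, lump2_foot, lump3_foot, lump4_foot, lump5_foot, lump6_foot and the z axis of pan, either way round below 0.16 rad and horizontal distance between each of lump1_foot, lump2_foot, lump3_foot, lump4_foot, lump5_foot, lump6_foot and pan below 0.075 m and contact force between pan and anything else above 16 N and horizontal distance between tamper_face and pan below 0.02 m and (contact force between tamper and lump1 above 2 N or contact force between tamper and lump2 above 2 N or contact force between tamper and lump3 above 2 N or contact force between tamper and lump4 above 2 N or contact force between tamper and lump5 above 2 N or contact force between tamper and lump6 above 2 N)), for 0.4 s.
At the end, for the whole second after the job is handed in: All six lumps lie in the pan with the centres of their undersides less than 3.5 mm above its floor and within 0.16 rad of flat, and the tamper stands upright, released and at rest, with its foot on the cork mat (centre within 45 mm of the mat's centre) (z of each of lump1_foot, lump2_foot, lump3_foot, lump4_foot, lump5_foot, lump6_foot in the frame of pan below 0.0075 m and angle between the z axis of each of lump1_foot, lump2_foot, lump3_foot, lump4_foot, lump5_foot, lump6_foot and the z axis of pan, either way round below 0.16 rad and horizontal distance between each of lump1_foot, lump2_foot, lump3_foot, lump4_foot, lump5_foot, lump6_foot and pan below 0.075 m and horizontal distance between tamper and mat below 0.045 m and angle between tamper's own z axis and vertical below 0.1 rad and height (world z) of tamper below 0.009 m and linear speed of tamper below 0.02 m/s); the robot touches nothing.
It fails at once if the tamper, at a stand, bears down so hard that the pan carries more than 33 N (the lumps' own 3 N included) (contact force between pan and anything else above 33 N and linear speed of tamper below 0.001 m/s and angular speed of tamper below 0.02 rad/s).
It fails at once if the pan or its lumps are struck (a blow of more than 90 N) (contact force between pan and anything else above 90 N).
It fails at once if the gripper touches the lumps (contact force between any of the fingers, the arm and lump1 above 0.3 N or contact force between any of the fingers, the arm and lump2 above 0.3 N or contact force between any of the fingers, the arm and lump3 above 0.3 N or contact force between any of the fingers, the arm and lump4 above 0.3 N or contact force between any of the fingers, the arm and lump5 above 0.3 N or contact force between any of the fingers, the arm and lump6 above 0.3 N).
It fails at once if a bystander is moved more than 15 mm (distance of any of tweezers, mug, jar, stamp_block, pliers, ring_box from where it was at the start of the episode above 0.015 m).
It also fails if it takes over 64 s, if anything falls off the work surface, if the arm or the gripper's body presses on something with over 40 N, if the wrist force passes 120 N, or if a joint passes its speed limit or range.

### The arm

A 6-joint arm with a two-finger parallel gripper is mounted at the origin on the work surface. World frame = base frame: x ahead of the robot, y to its left, z up, the work surface at z = 0. Lengths are in mm, angles in rad, forces in N, time in s.
With the tool pointing down it reaches from about 350 to 975 mm from the base axis. Payload 7.1 kg.
Tool frame: the origin (TCP) lies between the finger pads; the fingertips stand 19 mm ahead of it and the grasp point (between the pads) is the TCP (ctrl.tcp_to_tips is the distance from the TCP to the fingertips, in mm); z points along the fingers, y is the line along which they close (so a half turn about z gives the same grasp; the last joint's range is limited). The gripper opens to 88 mm and grips with 3 to 60 N. Pads are 20 mm wide; open, the fingers measure 115 mm over their backs; the gripper's body (75 mm by 178 mm) begins 61 mm behind the grasp point.
Start: joints at [-1.352, 0.423, 1.63, -0, 1.089, -0.019], TCP at [147.247, -607.39, 212.375] pointing down, gripper open.
Joint ranges: [-3, 3], [-0.9, 2.11], [0.09, 2.58], [-1.31, 4.45], [0.11, 2.69], [-2.54, 2.54]. Speed limits (rad/s): [2.39, 2.39, 3.01, 3.14, 3.14, 3.14].

### API

Orientations are given as a rotation vector (axis times angle).
In Python, from workcell import status, optics, ctrl gives the robot as it stands. The module is installed in compiled form; this text tells all that it offers.
- The arm moves only by the shell command python3 -m inch 'ROWS'. ROWS is JSON, a list that holds one entry, the list of rows, each a list of 7 numbers: the shift along the tool's x, y, z in mm, then the turn, a rotation vector about the tool's x, y, z in rad, then the opening in per cent of the stroke, from 0 (shut) to 100 (fully open). A call has 1 to 20 rows; each row is the pose to reach, as a shift and turn from the pose commanded when the call began, along the tool's axes at that moment; what a row does not reach only later rows make up. A row lasts 1/10 s, in which the tool goes at most 50 mm and 8.59 degrees, less where a joint would pass 70% of its speed; a pose out of reach is approached as far as the arm can. A call with a gripper value outside its range is refused whole. The fingers move at their own pace and stop on an object; the grip force is fixed at half the most. Time passes only in rows, so rows that repeat a pose let the fingers close. It gives the time, the measured TCP pose, the force, the opening and the grip force at its end, in the units of the state.
- status.get_obs(): the state, without advancing time (a new reading comes with each control period).
- optics.get_image(name): name is "side" or "top"; returns a dict with "frame" (384x512x3 uint8, red, green, blue), "fx", "fy", "cx", "cy" (pixels), "k1" (the pictures are not rectified: a ray, as slopes to the right and down, at radius r is drawn at 1 + k1 r^2 times it, then the intrinsics apply), "rvec" (rotation vector, rad) and "tvec" (3), from world to camera coordinates, as OpenCV has them. Camera axes: x right, y down, z forward; pixel columns grow to the right and rows downward; lengths in mm; the calibration is good to about 2 mm. A picture is of the moment at which its call begins. There is no depth.
- ctrl.close_job(): hands the job in; it is judged then, once.
The state is a dict: "t": time; "qpos": joint angles; "qvel": joint speeds; "joint_torque": joint torques, N m; "ee_pos": TCP position; "orientation": TCP orientation; "ft_force": force on the tool from outside, world axes, zero at the start; "moment": the same for the moment, N m; "width": finger opening in mm; "grasp_force": force on a finger pad.
Only numpy, scipy, OpenCV 4.12 (cv2) and the standard library are available. Lean on these libraries where they do the work, as an engineer would, in place of code of your own. Each camera call takes 0.05 s, during which the arm holds its last target. There are 200 camera calls.

## Working session

There is one attempt and no reset: what is moved stays moved. The work goes in short steps, Python scripts to look and compute and a shell command to move; the robot and the scene stay as the last step left them, time stands still between calls to the robot, and variables do not carry over. Pictures are saved under pics/ and viewed, at most 10 in all, crops included, and the job is handed in when it is done.

```bash
mkdir -p pics; cat > h.py <<'E'
import numpy as np, cv2
from workcell import status, optics, ctrl
from scipy.spatial.transform import Rotation as R
def shot(n,f):
    d=optics.get_image(n); cv2.imwrite('pics/'+f,d['frame'][:,:,::-1]); np.save('pics/'+f+'.npy',d,allow_pickle=True); return d
def load(f): return np.load('pics/'+f+'.npy',allow_pickle=True).item()
def ray(d,px):
    s0=(np.array(px,float)-[d['cx'],d['cy']])/[d['fx'],d['fy']]; s=s0.copy()
    for _ in range(30): s=s0/(1+d['k1']*(s@s))
    M=R.from_rotvec(d['rvec']).as_matrix(); 
    return -M.T@np.array(d['tvec']), M.T@np.array([*s,1])
def onz(d,px,z):
    c,v=ray(d,px); return c+v*(z-c[2])/v[2]
def proj(d,P):
    p=R.from_rotvec(d['rvec']).as_matrix()@np.array(P,float)+d['tvec']; s=p[:2]/p[2]; s=s*(1+d['k1']*(s@s))
    return s*[d['fx'],d['fy']]+[d['cx'],d['cy']]
E
python3 - <<'E'
from h import *
for n in('top','side'):
    d=shot(n,n+'0.png'); print(n,ray(d,(256,192)),d['fx'],d['k1'])
print(status.get_obs())
E
```

```text
top (array([ 358.80356097,   16.75180525, 1033.26463363]), array([ 0.22200563,  0.01320255, -0.9750654 ])) 367.09123562195634 -0.036756945116358276
side (array([ 290.05156594, -777.35810963,  640.16487179]), array([ 0.28989237,  0.78205761, -0.55169965])) 414.9057728359993 -0.06993200514372391
{'t': 0.1, 'qpos': array([-1.35199194e+00,  4.23780161e-01,  1.63056801e+00,  1.98703762e-05,
        1.08861010e+00, -1.89705694e-02]), 'qvel': array([-9.32948713e-04, -1.45525030e-03, -4.52056217e-05,  3.39916681e-04,
       -1.55835733e-03,  6.11041785e-05]), 'joint_torque': array([ 7.28945743e-04, -5.45612419e+01, -2.74325269e+01,  6.45769620e-02,
        1.88031374e-02, -3.57299803e-05]), 'ee_pos': array([ 147.15330656, -606.91778508,  211.68751714]), 'orientation': array([-3.11806754e+00, -3.72441046e-01,  1.86389936e-04]), 'ft_force': array([ 0.03860137, -0.98413   ,  0.03609127]), 'moment': array([-0.03338524,  0.03503413, -0.01775983]), 'grasp_force': 0.0, 'width': 88.1560438321073}
```

View pics/top0.png

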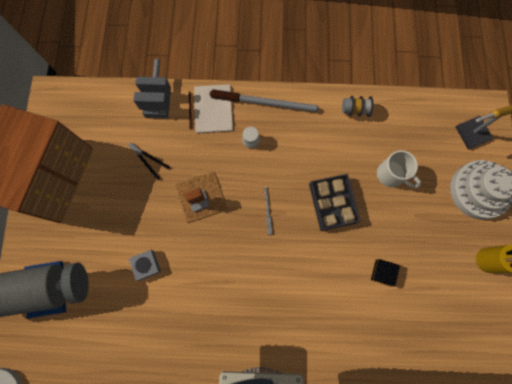

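View pics/side0.png

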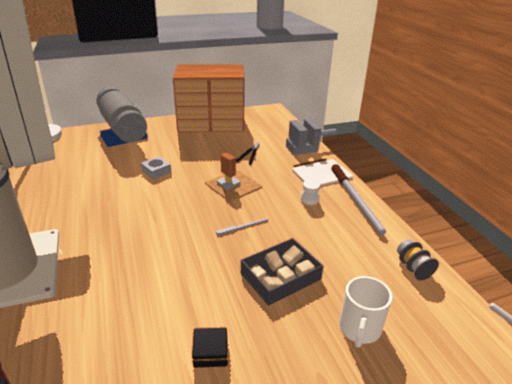

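Top view: the tamper is on its mat at about (200,196), the pan at (334,203), the tweezers at (268,210) and the pliers at (150,160). Side view: the pan is at (282,270) and the tamper at (229,170). I'll enlarge both areas.

```bash
python3 - <<'E'
from h import *
t=cv2.imread('pics/top0.png');s=cv2.imread('pics/side0.png')
f=lambda im,x,y,w,h,k:cv2.resize(im[y:y+h,x:x+w],None,fx=k,fy=k,interpolation=cv2.INTER_CUBIC)
a=np.hstack([f(t,170,165,66,50,6),f(t,300,165,66,75,6)[:300] if 0 else f(t,302,168,66,50,6)])
b=np.hstack([f(s,198,140,66,50,6),f(s,235,238,99,75,4)])
cv2.imwrite('pics/crop0.png',np.vstack([a,b]))
E
```

```text
(no output)
```

View pics/crop0.png

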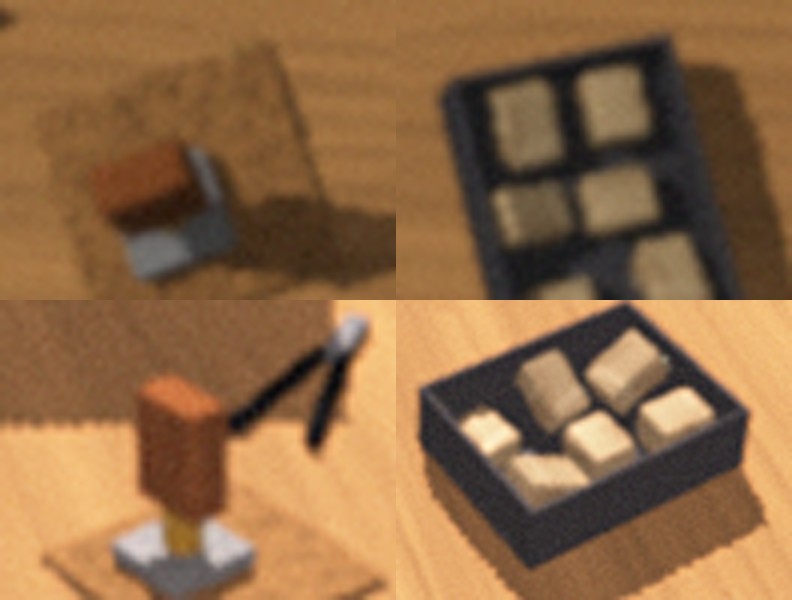

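The crop shows the handle's top face centred near top px (194,195) and side px (228,156). The pan rim's side corners are (241,260), (293.5,240), (323,267) and (269,290). The leaning lumps appear to be the two upper-left ones and the front-left one. Next I'll measure with rays.

```bash
cat > m.py <<'E'
from h import *
t=load('top0.png');s=load('side0.png')
np.set_printoptions(precision=1,suppress=True)
P=lambda d,L,z:np.array([onz(d,p,z) for p in L])
print('handle top', onz(t,(193.8,195),95),onz(s,(228.2,156),95))
q=P(s,[(241,260),(293.5,240),(323,266.8),(269.3,290.5)],40);print('pan side',q,q.mean(0))
hsv=cv2.cvtColor(t['frame'],cv2.COLOR_RGB2HSV)
def reg(m,x0,y0,x1,y1):
    k=np.zeros(m.shape,np.uint8);k[y0:y1,x0:x1]=1;m=(m.astype(np.uint8)&k)
    c=max(cv2.findContours(m,0,2)[0],key=cv2.contourArea);r=cv2.minAreaRect(c);return c,cv2.boxPoints(r)
g=t['frame'].max(2)
c,b=reg((g<75)&(hsv[...,1]<110),300,165,370,240);print('pan px',b);q=P(t,b,40);print(q,q.mean(0))
d=np.diff(np.vstack([q,q[:1]]),axis=0);print(np.hypot(d[:,0],d[:,1]),np.degrees(np.arctan2(d[:,1],d[:,0])))
# plate in side view & top view, z=15 corners
print('plate side',P(s,[(198+113/6,140+248/6),(198+255/6,140+248/6),(198+178/6,140+275/6)],15))
print('plate top',P(t,[(170+232/6,165+240/6),(170+137/6,165+278/6)],15))
print('handle edges',P(t,[(170+92/6,165+180/6),(170+178/6,165+145/6),(170+195/6,165+182/6)],95),P(s,[(198+135/6,140+82/6),(198+162/6,140+75/6),(198+225/6,140+108/6),(198+200/6,140+118/6)],95))
print('mat top',P(t,[(170+38/6,165+120/6),(170+272/6,165+42/6)],5), 'mat side',P(s,[(206,186),(262,186),(228.5,197),(237,173)],5))
E
python3 m.py
```

```text
handle top [558.9 192.   95. ] [562.7 186.   95. ]
pan side [[ 489.6 -161.7   40. ]
 [ 621.4 -135.2   40. ]
 [ 645.6 -233.2   40. ]
 [ 515.7 -260.3   40. ]] [ 568.1 -197.6   40. ]
pan px [[308.5 181.9]
 [348.2 171.9]
 [360.7 221.8]
 [320.9 231.8]]
[[ 618.9 -115.3   40. ]
 [ 651.6 -227.3   40. ]
 [ 511.  -259.    40. ]
 [ 480.2 -149.9   40. ]] [ 565.4 -187.9   40. ]
[116.6 144.1 113.3 142.9] [ -73.7 -167.3  105.8   14. ]
plate side [[530.5 192.9  15. ]
 [594.6 173.4  15. ]
 [553.3 161.3  15. ]]
plate top [[548.5 162.9  15. ]
 [528.9 206.4  15. ]]
handle edges [[558.2 214.3  95. ]
 [575.1 177.7  95. ]
 [558.8 169.2  95. ]] [[546.1 205.   95. ]
 [559.8 208.   95. ]
 [578.5 169.5  95. ]
 [565.1 163.8  95. ]]
mat top [[606.  261.5   5. ]
 [648.6 151.    5. ]] mat side [[498.8 193.3   5. ]
 [650.3 147.2   5. ]
 [544.1 121.6   5. ]
 [603.6 236.2   5. ]]
```

```bash
cat > go.py <<'E'
from h import *
import sys
# usage: go.py x y z yawdeg(tool y axis in world, tool down): prints shift/turn in the current tool frame
x,y,z,a=map(float,sys.argv[1:5]); o=status.get_obs(); C=R.from_rotvec(o['orientation'])
a=np.radians(a); Y=np.array([np.cos(a),np.sin(a),0]); Z=np.array([0,0,-1]); T=R.from_matrix(np.array([np.cross(Y,Z),Y,Z]).T)
print(np.round(C.inv().apply(np.array([x,y,z])-o['ee_pos']),1),np.round((C.inv()*T).as_rotvec(),3), 't',round(o['t'],2))
E
python3 go.py 561.5 188.5 160 25
```

```text
[ 590.  -675.4   52.6] [-1.000e-03 -1.000e-03 -1.769e+00] t 0.1
```

```bash
python3 -m inch '[[[40,-45,4,0,0,-0.12,100],[80,-91,8,0,0,-0.24,100],[120,-137,11,0,0,-0.36,100],[160,-183,15,0,0,-0.48,100],[200,-229,18,0,0,-0.6,100],[240,-275,22,0,0,-0.72,100],[275,-315,25,0,0,-0.84,100],[310,-355,28,0,0,-0.96,100],[345,-395,31,0,0,-1.08,100],[380,-435,34,0,0,-1.2,100],[415,-475,37,0,0,-1.3,100],[450,-515,40,0,0,-1.4,100],[485,-555,43,0,0,-1.5,100],[520,-595,46,0,0,-1.6,100],[555,-635,49,0,0,-1.7,100],[590,-675.4,52.6,0,0,-1.769,100],[590,-675.4,52.6,0,0,-1.769,100],[590,-675.4,52.6,0,0,-1.769,100],[590,-675.4,52.6,0,0,-1.769,100]]]'; python3 - <<'E'
from h import *
a=shot('top','top1.png')['frame'];b=shot('side','side1.png')['frame']
f=lambda im,x,y,w,h,k:cv2.resize(im[y:y+h,x:x+w],None,fx=k,fy=k,interpolation=cv2.INTER_CUBIC)
cv2.imwrite('pics/crop1.png',np.hstack([f(a,150,150,100,100,4),f(b,180,90,100,100,4)])[:,:,::-1])
E
```

```text
t: 2.0
ee_pos: [563.8, 192.8, 159.3]
orientation: [1.683, 2.652, 0.004]
ft_force: [-0.3, -1.1, -0.2]
width: 87.8
grasp_force: 0.0
```

View pics/crop1.png

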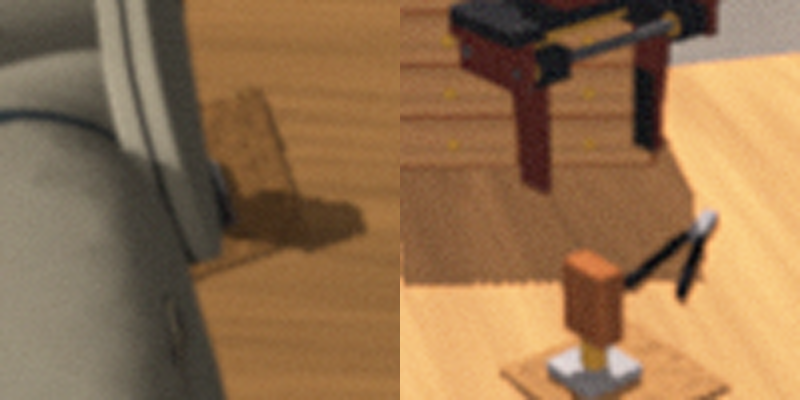

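```bash
python3 go.py 561.5 188.5 160 25;python3 go.py 561.5 188.5 70 25; python3 -c "
from h import *
print(status.get_obs()['qpos'])"
```

```text
[-0.4  0.3 -1.1] [-0.002 -0.     0.002] t 2.1
[-0.4  0.4 88.9] [-0.002 -0.     0.002] t 2.1
[ 3.04485035e-01  4.41476724e-01  1.74312111e+00 -2.17843443e-04
  9.58595864e-01 -1.33445470e-01]
```

The side crop shows the fingers (tips at about (535,190) and (648,150)) straddling the handle (595,265), aligned with its narrow sides. I'll descend and close.

```bash
python3 -m inch '[[[0,0,15,0,0,0,100],[0,0,30,0,0,0,100],[0,0,45,0,0,0,100],[0,0,60,0,0,0,100],[0,0,75,0,0,0,100],[0,0,84,0,0,0,100],[0,0,89,0,0,0,100],[0,0,89,0,0,0,100],[0,0,89,0,0,0,60],[0,0,89,0,0,0,40],[0,0,89,0,0,0,30],[0,0,89,0,0,0,20],[0,0,89,0,0,0,10],[0,0,89,0,0,0,0],[0,0,89,0,0,0,0],[0,0,89,0,0,0,0],[0,0,89,0,0,0,0],[0,0,89,0,0,0,0]]]'; python3 -c "
from h import *
o=status.get_obs();print(o['ft_force'],o['width'],o['grasp_force'],o['ee_pos'])"
```

```text
t: 3.9
ee_pos: [561.9, 188.1, 70.9]
orientation: [1.688, 2.649, 0.001]
ft_force: [0.5, 0.5, 0.3]
width: 23.8
grasp_force: 29.6
[0.46332761 0.53224078 0.28195442] 23.812909399078745 29.64541643857956 [561.86019842 188.10842493  70.87256134]
```

```bash
python3 -m inch '[[[0,0,-10,0,0,0,0],[0,0,-25,0,0,0,0],[0,0,-45,0,0,0,0],[0,0,-65,0,0,0,0],[0,0,-80,0,0,0,0],[0,0,-89,0,0,0,0],[0,0,-89,0,0,0,0],[0,0,-89,0,0,0,0]]]'; python3 go.py 567.5 -195 160 12.5; python3 -c "
from h import *
o=status.get_obs();print(o['ft_force'],o['moment'])"
```

```text
t: 4.7
ee_pos: [561.2, 187.9, 159.5]
orientation: [-1.688, -2.649, 0.001]
ft_force: [-0.5, -1.2, -3.3]
width: 24.1
grasp_force: 29.6
[-349.7 -155.9   -0.4] [-0.001 -0.     0.218] t 4.7
[-0.47819269 -1.17628212 -3.30367632] [-0.03410648 -0.06500095 -0.02950554]
```

```bash
python3 -m inch '[[[-10,-4,0,0,0,0.01,0],[-35,-15,0,0,0,0.03,0],[-65,-29,0,0,0,0.05,0],[-95,-42,0,0,0,0.07,0],[-125,-56,0,0,0,0.09,0],[-155,-69,0,0,0,0.11,0],[-185,-82,0,0,0,0.13,0],[-215,-96,0,0,0,0.15,0],[-245,-109,0,0,0,0.17,0],[-275,-123,0,0,0,0.18,0],[-305,-136,0,0,0,0.19,0],[-330,-147,0,0,0,0.2,0],[-345,-154,0,0,0,0.21,0],[-349.7,-155.9,0,0,0,0.218,0],[-349.7,-155.9,0,0,0,0.218,0],[-349.7,-155.9,0,0,0,0.218,0],[-349.7,-155.9,0,0,0,0.218,0]]]'; python3 - <<'E'
from h import *
a=shot('top','top2.png')['frame'];b=shot('side','side2.png')['frame']
f=lambda im,x,y,w,h,k:cv2.resize(im[y:y+h,x:x+w],None,fx=k,fy=k,interpolation=cv2.INTER_CUBIC)
t=load('top0.png')['frame']
cv2.imwrite('pics/crop2.png',np.hstack([f(t,302,168,66,80,6),f(b,228,200,100,120,4)])[:,:,::-1])
E
python3 go.py 567.5 -195 160 12.5
```

```text
t: 6.4
ee_pos: [567.8, -193.7, 159.7]
orientation: [-1.965, -2.451, -0.0]
ft_force: [1.3, 1.1, -2.7]
width: 23.9
grasp_force: 29.6
[-1.  -0.7 -0.2] [-0.    -0.     0.001] t 6.5
```

View pics/crop2.png

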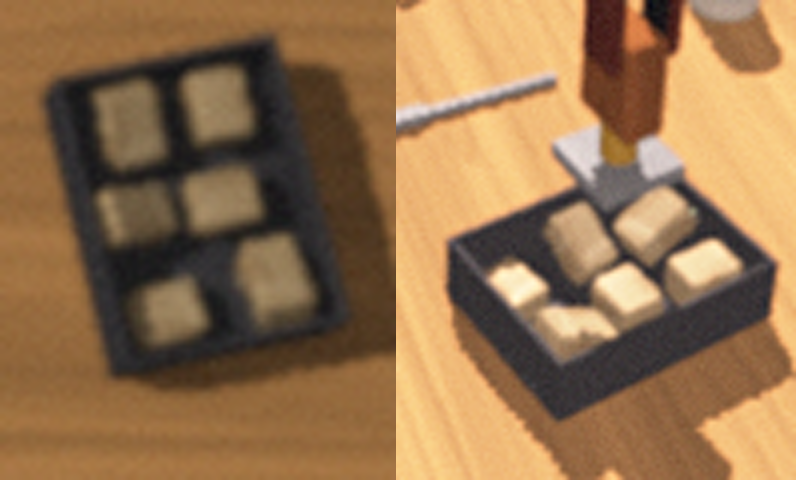

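Left panel (top view): three lumps lean: +x/+y, mid/+y and −x/−y. The rim corners are near TR (272,38) and BR (340,308). Right panel (side view): the foot's corners are at (552,147) and (685,162). Now I'll compare the camera position with the robot's own reading.

```bash
python3 - <<'E'
from h import *
np.set_printoptions(precision=1,suppress=True)
t=load('top0.png');s=load('side2.png')
print('plate seen',[onz(s,(228+(u-396)/4,200+v/4),103.8) for u,v in((552,147),(685,162),(618.5,154.5))])
q=np.array([onz(s,p,40) for p in((241,260.6),(323.2,266.5),(269.1,290.5),(293.5,240))]);print('pan side c',(q[0]+q[1])/2,(q[2]+q[3])/2)
q=np.array([onz(t,(302+u/6,168+v/6),40) for u,v in((272,38),(340,308),(66,83),(130,357))]);print(q,'c',(q[0]+q[3])/2,(q[1]+q[2])/2)
a=np.radians(12.5);A=np.array([np.cos(a),np.sin(a)]);B=np.array([-A[1],A[0]]);c=np.array([567.5,-195])
for n,u,v in(('+x+y',130,122),('+x-y',217,105),('m+y',137,212),('m-y',222,200),('-x+y',170,312),('-x-y',275,278)):
    p=onz(t,(302+u/6,168+v/6),24)[:2]-c;print(n,p@A,p@B)
E
```

```text
plate seen [array([ 539. , -177.9,  103.8]), array([ 598.5, -209. ,  103.8]), array([ 568.9, -193.5,  103.8])]
pan side c [ 567.7 -198.    40. ] [ 568.4 -197.7   40. ]
[[ 644.5 -224.6   40. ]
 [ 517.7 -253.5   40. ]
 [ 619.4 -128.    40. ]
 [ 492.1 -157.4   40. ]] c [ 568.3 -191.    40. ] [ 568.6 -190.7   40. ]
+x+y 44.724110016437415 25.3802488628428
+x-y 45.23167470325915 -16.971338875187126
m+y 1.9162902199468237 31.684511222917703
m-y 0.16790753757607135 -8.80985357975094
-x+y -46.95812011190406 27.026594891457812
-x-y -40.43257869019654 -24.67310710139317
```

```bash
cat > st.py <<'E'
from h import *
o=status.get_obs();a=np.radians(12.5);d=o['ee_pos'][:2]-[568,-196]
print('t %.1f pan x %.1f y %.1f foot z %.2f'%(o['t'],d@[np.cos(a),np.sin(a)],d@[-np.sin(a),np.cos(a)],o['ee_pos'][2]-65.9),'F',np.round(o['ft_force'],1),'M',np.round(o['moment'],2),'w %.1f'%o['width'])
E
python3 -m inch '[[[6,0,16,0,0,0,0],[12,0.5,32,0,0,0,0],[18,0.7,44,0,0,0,0],[18.5,0.7,48,0,0,0,0],[18.5,0.7,48,0,0,0,0],[18.5,0.7,48,0,0,0,0]]]' ; python3 st.py
```

```text
t: 7.1
ee_pos: [565.2, -176.8, 112.3]
orientation: [1.966, 2.449, 0.0]
ft_force: [0.7, -0.1, -3.1]
width: 23.9
grasp_force: 29.6
t 7.1 pan x 1.4 y 19.3 foot z 46.40 F [ 0.7 -0.1 -3.1] M [-0.08 -0.15 -0.01] w 23.9
```

```bash
python3 -m inch '[[[1,-0.5,1.5,0,0,0,0],[1,-0.5,3,0,0,0,0],[1,-0.5,4.5,0,0,0,0],[1,-0.5,6,0,0,0,0],[1,-0.5,7.5,0,0,0,0],[1,-0.5,9,0,0,0,0]]]' >/dev/null; python3 st.py;  python3 -m inch '[[[0,0,0.7,0,0,0,0],[0,0,1.4,0,0,0,0],[0,0,2.1,0,0,0,0],[0,0,2.8,0,0,0,0]]]' >/dev/null; python3 st.py
```

```text
t 7.7 pan x 0.4 y 20.6 foot z 36.72 F [ 0.4  1.2 -3. ] M [-0.02 -0.07  0.04] w 23.9
t 8.1 pan x 0.4 y 20.6 foot z 34.03 F [ 0.6 -0.2 -2.5] M [-0.1  -0.06  0.01] w 24.0
```

```bash
python3 -m inch '[[[0,0,0.8,0,0,0,0],[0,0,1.6,0,0,0,0],[0,0,2.4,0,0,0,0],[0,0,3.2,0,0,0,0]]]' >/dev/null; python3 st.py;  python3 -m inch '[[[0,0,0.6,0,0,0,0],[0,0,1.2,0,0,0,0],[0,0,1.8,0,0,0,0],[0,0,2.4,0,0,0,0]]]' >/dev/null; python3 st.py
```

```text
t 8.5 pan x 0.4 y 20.7 foot z 30.80 F [-0.3  0.7 -3.1] M [-0.07 -0.13 -0.05] w 24.0
t 8.9 pan x 0.4 y 20.7 foot z 28.44 F [ 0.5 -0.4 -3.3] M [-0.08 -0.06  0.06] w 24.0
```

```bash
for i in 1; do python3 -m inch '[[[0,0,0.4,0,0,0,0],[0,0,0.8,0,0,0,0],[0,0,1.2,0,0,0,0]]]' >/dev/null; python3 st.py; python3 -m inch '[[[0,0,0.4,0,0,0,0],[0,0,0.8,0,0,0,0]]]' >/dev/null; python3 st.py; python3 -m inch '[[[0,0,0.4,0,0,0,0],[0,0,0.8,0,0,0,0]]]' >/dev/null; python3 st.py;  done
```

```text
t 9.2 pan x 0.4 y 20.7 foot z 27.26 F [-0.3  0.1 -3.1] M [-0.05 -0.1   0.04] w 24.1
t 9.4 pan x 0.4 y 20.6 foot z 26.48 F [-0.4 -0.2 -3. ] M [-0.07 -0.12 -0.06] w 23.9
t 9.6 pan x 0.4 y 20.7 foot z 25.64 F [ 0.8  0.8 -3.6] M [-0.04 -0.08  0.01] w 24.1
```

```bash
python3 - <<'E'
from h import *
b=shot('side','side3.png')['frame']
cv2.imwrite('pics/crop3.png',cv2.resize(b[200:320,228:348],None,fx=5,fy=5,interpolation=cv2.INTER_CUBIC)[:,:,::-1])
E
```

```text
(no output)
```

View pics/crop3.png

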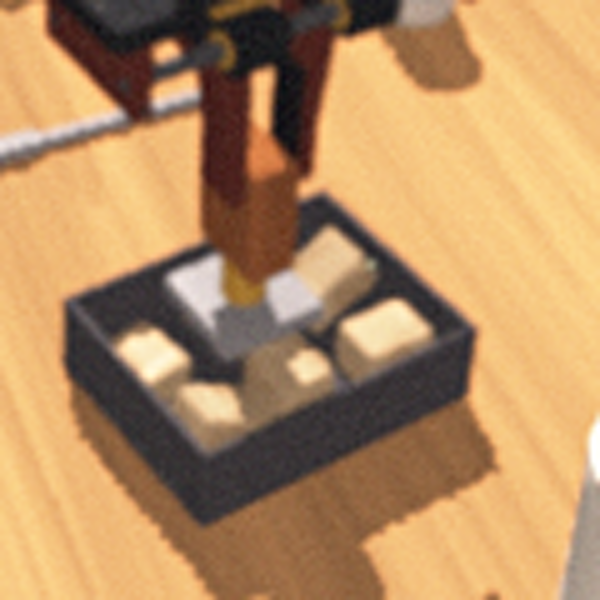

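The foot is inside the pan at about (240,310) over the middle +y lump. It is clear of the walls, and the +x/+y lump (335,270) still leans. I'll keep going down.

```bash
for i in 1; do python3 -m inch '[[[0,0,0.4,0,0,0,0],[0,0,0.8,0,0,0,0]]]' >/dev/null; python3 st.py; python3 -m inch '[[[0,0,0.4,0,0,0,0],[0,0,0.8,0,0,0,0]]]' >/dev/null; python3 st.py; python3 -m inch '[[[0,0,0.3,0,0,0,0],[0,0,0.6,0,0,0,0]]]' >/dev/null; python3 st.py;  done
```

```text
t 9.8 pan x 0.4 y 20.7 foot z 24.86 F [-0.1  0.2 -3.5] M [-0.04 -0.09  0.02] w 24.0
t 10.1 pan x 0.6 y 20.5 foot z 24.50 F [-1.8  0.9  3.9] M [ 0.01  0.27 -0.03] w 23.6
t 10.2 pan x 0.8 y 20.5 foot z 24.42 F [-2.3  0.6  9.7] M [ 0.07  0.52 -0.06] w 23.4
```

```bash
python3 -m inch '[[[0,0,0.2,0,0,0,0],[0,0,0.4,0,0,0,0],[0,0,0.4,0,0,0,0],[0,0,0.4,0,0,0,0]]]' >/dev/null; python3 st.py; python3 -m inch '[[[0,0,0.2,0,0,0,0],[0,0,0.2,0,0,0,0],[0,0,0.2,0,0,0,0]]]' >/dev/null; python3 st.py
```

```text
t 10.7 pan x 0.9 y 20.7 foot z 24.33 F [-1.7  2.   9.8] M [ 0.35  0.52 -0.08] w 23.8
t 10.9 pan x 1.0 y 20.7 foot z 24.28 F [-2.4  3.1 10.1] M [ 0.42  0.56 -0.11] w 24.1
```

```bash
python3 -m inch '[[[0,0,-3,0,0,0,0],[0,0,-12,0,0,0,0],[0,0,-24,0,0,0,0],[0,0,-36,0,0,0,0],[0,0,-46,0,0,0,0],[0,0,-50,0,0,0,0],[0,0,-50,0,0,0,0]]]' >/dev/null; python3 st.py; python3 - <<'E'
from h import *
b=shot('side','side4.png')['frame']
cv2.imwrite('pics/crop4.png',cv2.resize(b[200:320,228:348],None,fx=5,fy=5,interpolation=cv2.INTER_CUBIC)[:,:,::-1])
E
```

```text
t 11.7 pan x 0.8 y 20.4 foot z 73.88 F [ 0.3  0.4 -3.8] M [-0.04 -0.1   0.02] w 24.0
```

View pics/crop4.png

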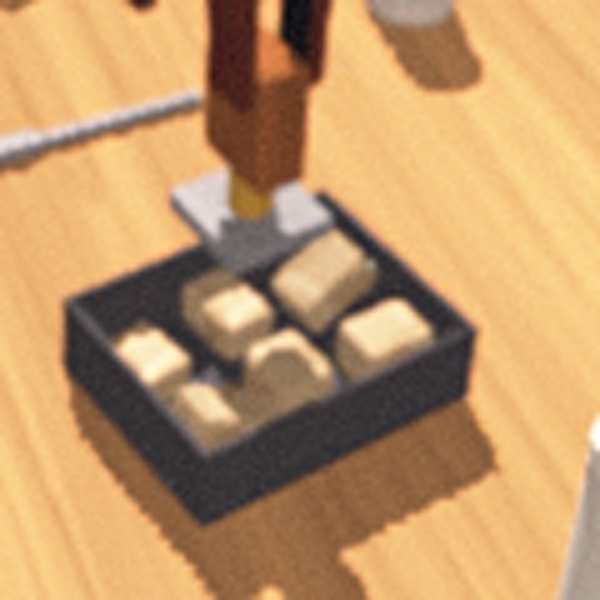

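The middle +y lump now lies flat at (228,312). Next is the +x/+y lump at (325,280).

```bash
python3 -m inch '[[[0,12,0,0,0,0,0],[0,24,6,0,0,0,0],[0.3,35,16,0,0,0,0],[0.3,35.5,24,0,0,0,0],[0.3,35.5,28,0,0,0,0],[0.3,35.5,29,0,0,0,0],[0.3,35.5,29,0,0,0,0]]]' >/dev/null; python3 st.py; python3 -m inch '[[[0,0,1.5,0,0,0,0],[0,0,3,0,0,0,0],[0,0,4.5,0,0,0,0],[0,0,6,0,0,0,0],[0,0,7,0,0,0,0]]]' >/dev/null; python3 st.py;python3 -m inch '[[[0,0,0.8,0,0,0,0],[0,0,1.6,0,0,0,0],[0,0,2.4,0,0,0,0],[0,0,3.2,0,0,0,0]]]' >/dev/null; python3 st.py
```

```text
t 12.4 pan x 35.3 y 21.1 foot z 43.41 F [ 0.5 -0.3 -3.3] M [-0.04 -0.14  0.01] w 24.1
t 12.9 pan x 35.9 y 20.9 foot z 36.86 F [-0.  -0.3 -3.2] M [-0.07 -0.13 -0.03] w 24.1
t 13.3 pan x 35.9 y 21.0 foot z 33.63 F [ 1.   0.4 -2.9] M [-0.03 -0.07  0.01] w 23.9
```

```bash
python3 -m inch '[[[0,0,0.7,0,0,0,0],[0,0,1.4,0,0,0,0],[0,0,2.1,0,0,0,0],[0,0,2.8,0,0,0,0]]]' >/dev/null; python3 st.py;  python3 -m inch '[[[0,0,0.6,0,0,0,0],[0,0,1.2,0,0,0,0],[0,0,1.8,0,0,0,0]]]' >/dev/null; python3 st.py; python3 -m inch '[[[0,0,0.6,0,0,0,0],[0,0,1.2,0,0,0,0],[0,0,1.8,0,0,0,0]]]' >/dev/null; python3 st.py
```

```text
t 13.7 pan x 35.9 y 20.9 foot z 30.82 F [-0.6  0.1 -3.8] M [-0.04 -0.1  -0.  ] w 24.0
t 14.0 pan x 35.9 y 20.9 foot z 29.04 F [-0.6  0.5 -3. ] M [-0.07 -0.06  0.06] w 24.0
t 14.3 pan x 35.9 y 20.9 foot z 27.22 F [-0.   0.5 -2.5] M [-0.04 -0.05  0.03] w 23.3
```

```bash
for i in 1; do python3 -m inch '[[[0,0,0.4,0,0,0,0],[0,0,0.8,0,0,0,0]]]' >/dev/null; python3 st.py; python3 -m inch '[[[0,0,0.4,0,0,0,0],[0,0,0.8,0,0,0,0]]]' >/dev/null; python3 st.py; python3 -m inch '[[[0,0,0.3,0,0,0,0],[0,0,0.6,0,0,0,0]]]' >/dev/null; python3 st.py;  python3 -m inch '[[[0,0,0.3,0,0,0,0],[0,0,0.6,0,0,0,0]]]' >/dev/null; python3 st.py; done
```

```text
t 14.5 pan x 35.9 y 20.9 foot z 26.43 F [ 0.4 -0.2 -2.3] M [-0.06 -0.06 -0.02] w 24.1
t 14.7 pan x 35.9 y 20.9 foot z 25.66 F [-0.5  0.4 -2.3] M [-0.08 -0.1   0.  ] w 23.6
t 14.9 pan x 35.9 y 20.9 foot z 25.07 F [-0.6  0.1 -2.6] M [-0.07 -0.09  0.03] w 23.8
t 15.1 pan x 36.0 y 20.9 foot z 24.58 F [-0.3  0.4 -1. ] M [-0.01 -0.02  0.02] w 23.6
```

```bash
for i in 1; do python3 -m inch '[[[0,0,0.3,0,0,0,0],[0,0,0.6,0,0,0,0]]]' >/dev/null; python3 st.py; python3 -m inch '[[[0,0,0.2,0,0,0,0],[0,0,0.4,0,0,0,0]]]' >/dev/null; python3 st.py; python3 -m inch '[[[0,0,0.2,0,0,0,0],[0,0,0.4,0,0,0,0]]]' >/dev/null; python3 st.py; done
```

```text
t 15.3 pan x 36.3 y 20.9 foot z 24.42 F [-1.6  1.1  3.1] M [ 0.08  0.11 -0.04] w 23.7
t 15.5 pan x 36.4 y 20.8 foot z 24.22 F [-0.5  2.1  6.3] M [0.24 0.18 0.  ] w 23.7
t 15.7 pan x 36.6 y 20.8 foot z 24.11 F [-0.5  2.   7.6] M [ 0.34  0.28 -0.13] w 23.4
```

```bash
python3 -m inch '[[[0,0,-4,0,0,0,0],[0,1.5,-4,0,0,0,0],[0,3,-4,0,0,0,0],[0,3,-3,0,0,0,0],[0,3,-2,0,0,0,0],[0,3,-2,0,0,0,0]]]' >/dev/null; python3 st.py; python3 -m inch '[[[0,0,0.5,0,0,0,0],[0,0,1,0,0,0,0],[0,0,1.4,0,0,0,0]]]' >/dev/null; python3 st.py; python3 -m inch '[[[0,0,0.3,0,0,0,0],[0,0,0.6,0,0,0,0]]]' >/dev/null; python3 st.py; python3 -m inch '[[[0,0,0.3,0,0,0,0],[0,0,0.6,0,0,0,0]]]' >/dev/null; python3 st.py
```

```text
t 16.3 pan x 38.7 y 21.0 foot z 24.68 F [ 0.1  0.1 -2.9] M [-0.03 -0.15 -0.04] w 23.6
t 16.6 pan x 39.1 y 20.9 foot z 24.05 F [-0.   1.1  1.1] M [ 0.13  0.06 -0.04] w 23.9
t 16.8 pan x 39.3 y 20.9 foot z 23.64 F [0.9 1.8 5.3] M [ 0.19  0.09 -0.02] w 23.7
t 17.0 pan x 39.5 y 20.7 foot z 23.41 F [-1.8 -0.4  7. ] M [-0.09  0.43  0.05] w 23.7
```

```bash
python3 -m inch '[[[0,0,-6,0,0,0,0],[0,0,-20,0,0,0,0],[-5,-10,-32,0,0,0,0],[-15,-28,-34,0,0,0,0],[-27,-50,-34,0,0,0,0],[-37,-68,-34,0,0,0,0],[-41,-75.5,-34,0,0,0,0],[-41,-75.5,-28,0,0,0,0],[-41,-75.5,-20,0,0,0,0],[-41,-75.5,-20,0,0,0,0]]]' >/dev/null; python3 st.py; python3 - <<'E'
from h import *
b=shot('side','side5.png')['frame'];a=shot('top','top5.png')['frame']
cv2.imwrite('pics/crop5.png',np.hstack([cv2.resize(b[220:310,233:333],None,fx=4,fy=4,interpolation=cv2.INTER_CUBIC),cv2.resize(a[160:250,290:390],None,fx=4,fy=4,interpolation=cv2.INTER_CUBIC)])[:,:,::-1])
E
```

```text
t 18.0 pan x -36.9 y -19.3 foot z 41.02 F [-0.5  0.9 -3.6] M [-0.03 -0.05  0.01] w 23.6
```

View pics/crop5.png

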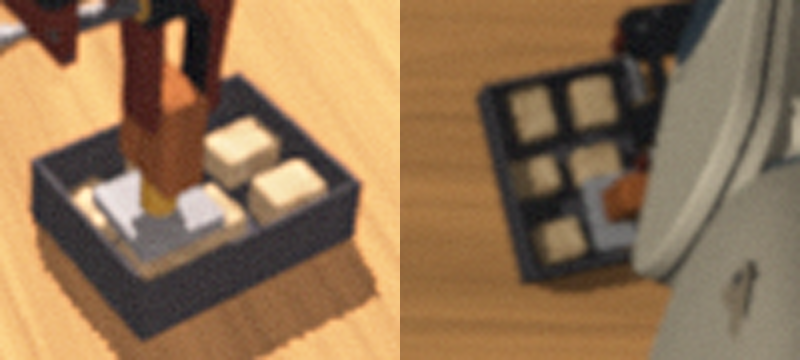

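The +x/+y lump is flat at (240,150). The foot hangs over the front corner, inside the rim. Pressing the third lump now.

```bash
python3 -m inch '[[[-0.7,0.5,1.5,0,0,0,0],[-0.7,0.5,3,0,0,0,0],[-0.7,0.5,4.5,0,0,0,0],[-0.7,0.5,6,0,0,0,0]]]' >/dev/null; python3 st.py;python3 -m inch '[[[0,0,0.8,0,0,0,0],[0,0,1.6,0,0,0,0],[0,0,2.4,0,0,0,0],[0,0,3.2,0,0,0,0]]]' >/dev/null; python3 st.py;python3 -m inch '[[[0,0,0.8,0,0,0,0],[0,0,1.6,0,0,0,0],[0,0,2.4,0,0,0,0]]]' >/dev/null; python3 st.py
```

```text
t 18.5 pan x -36.0 y -20.7 foot z 36.40 F [ 0.2  0.3 -3.9] M [-0.05 -0.09  0.01] w 23.6
t 18.9 pan x -36.1 y -20.8 foot z 33.25 F [ 0.1  0.3 -3.5] M [-0.07 -0.06 -0.  ] w 23.8
t 19.2 pan x -36.1 y -20.8 foot z 30.83 F [ 0.6 -0.5 -3.2] M [-0.04 -0.14  0.06] w 23.8
```

```bash
python3 -m inch '[[[0,0,0.5,0,0,0,0],[0,0,1,0,0,0,0],[0,0,1.5,0,0,0,0]]]' >/dev/null; python3 st.py;python3 -m inch '[[[0,0,0.5,0,0,0,0],[0,0,1,0,0,0,0],[0,0,1.5,0,0,0,0]]]' >/dev/null; python3 st.py;python3 -m inch '[[[0,0,0.4,0,0,0,0],[0,0,0.8,0,0,0,0]]]' >/dev/null; python3 st.py;python3 -m inch '[[[0,0,0.4,0,0,0,0],[0,0,0.8,0,0,0,0]]]' >/dev/null; python3 st.py
```

```text
t 19.5 pan x -36.1 y -20.7 foot z 29.35 F [-0.4 -0.1 -2.4] M [-0.   -0.03  0.02] w 24.0
t 19.8 pan x -36.1 y -20.8 foot z 27.86 F [ 0.4  0.6 -2.7] M [-0.06 -0.08  0.04] w 23.9
t 20.0 pan x -36.2 y -20.7 foot z 27.04 F [ 0.2 -0.  -3.3] M [-0.04 -0.1   0.  ] w 23.8
t 20.2 pan x -36.1 y -20.7 foot z 26.24 F [ 0.7  0.1 -3.6] M [-0.11 -0.12  0.04] w 23.5
```

```bash
python3 -m inch '[[[0,0,0.4,0,0,0,0],[0,0,0.8,0,0,0,0]]]' >/dev/null; python3 st.py;python3 -m inch '[[[0,0,0.4,0,0,0,0],[0,0,0.8,0,0,0,0]]]' >/dev/null; python3 st.py;python3 -m inch '[[[0,0,0.3,0,0,0,0],[0,0,0.6,0,0,0,0]]]' >/dev/null; python3 st.py;python3 -m inch '[[[0,0,0.3,0,0,0,0],[0,0,0.6,0,0,0,0]]]' >/dev/null; python3 st.py
```

```text
t 20.4 pan x -36.1 y -20.8 foot z 25.46 F [ 0.2  0.1 -3.6] M [-0.1  -0.11 -0.05] w 23.8
t 20.6 pan x -36.1 y -20.8 foot z 24.66 F [-0.4  1.2 -1.9] M [-0.03 -0.15  0.01] w 23.8
t 20.8 pan x -35.9 y -20.9 foot z 24.55 F [0.5 1.1 5.2] M [-0.02  0.29 -0.01] w 23.1
t 21.0 pan x -35.6 y -21.0 foot z 24.38 F [-1.3  2.   7.8] M [ 0.28  0.43 -0.08] w 24.0
```

```bash
python3 -m inch '[[[0,0,-4,0,0,0,0],[0,-1.5,-4,0,0,0,0],[0,-3.5,-4,0,0,0,0],[0,-3.5,-3,0,0,0,0],[0,-3.5,-2,0,0,0,0],[0,-3.5,-1.5,0,0,0,0]]]' >/dev/null; python3 st.py; python3 -m inch '[[[0,0,0.5,0,0,0,0],[0,0,1,0,0,0,0]]]' >/dev/null; python3 st.py; python3 -m inch '[[[0,0,0.3,0,0,0,0],[0,0,0.6,0,0,0,0]]]' >/dev/null; python3 st.py; python3 -m inch '[[[0,0,0.3,0,0,0,0],[0,0,0.6,0,0,0,0]]]' >/dev/null; python3 st.py
```

```text
t 21.6 pan x -39.4 y -20.9 foot z 24.92 F [ 2.7  1.1 -1.8] M [ 0.   -0.62  0.08] w 23.8
t 21.8 pan x -39.1 y -21.0 foot z 24.45 F [1.9 1.5 5.9] M [ 0.2  -0.28  0.02] w 23.6
t 22.0 pan x -39.0 y -21.1 foot z 24.40 F [-0.   1.1  9.6] M [0.24 0.01 0.03] w 24.0
t 22.2 pan x -38.9 y -21.2 foot z 24.31 F [ 0.9  2.6 10.4] M [0.37 0.02 0.04] w 23.8
```

```bash
python3 -m inch '[[[0,0,-6,0,0,0,0],[0,0,-20,0,0,0,0],[6,6,-35,0,0,0,0],[15,20,-48,0,0,0,0],[21,34,-52,0,0,0,0],[21,39,-52,0,0,0,0],[21,39,-52,0,0,0,0]]]' >/dev/null; python3 st.py; python3 - <<'E'
from h import *
b=shot('side','side6.png')['frame']
cv2.imwrite('pics/crop6.png',cv2.resize(b[225:300,235:335],None,fx=7,fy=7,interpolation=cv2.INTER_CUBIC)[:,:,::-1])
E
```

```text
t 22.9 pan x -0.5 y 0.6 foot z 74.03 F [ 0.2 -0.3 -3.2] M [-0.08 -0.13  0.02] w 23.8
```

View pics/crop6.png

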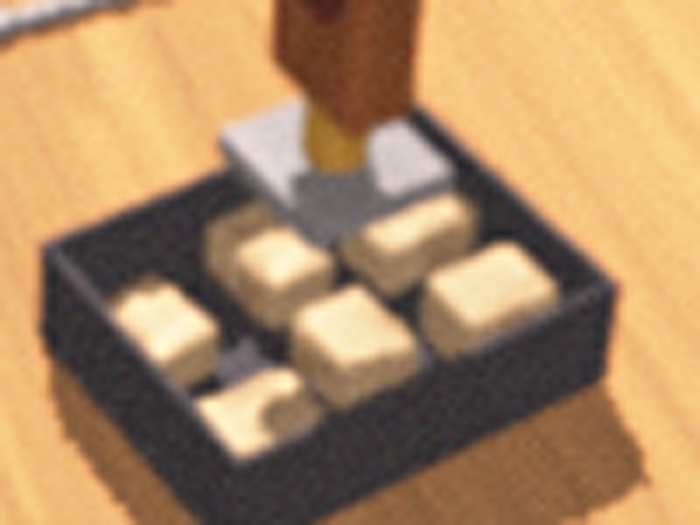

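All six lumps now look flat, including the −x/−y one at (255,410). Next is the central press.

```bash
python3 -m inch '[[[0,0,6,0,0,0,0],[0,0,16,0,0,0,0],[0,0,26,0,0,0,0],[0,0,34,0,0,0,0],[0,0,40,0,0,0,0],[0,0,43,0,0,0,0],[0,0,44,0,0,0,0],[0,0,45,0,0,0,0],[0,0,46,0,0,0,0]]]' >/dev/null; python3 st.py; python3 -m inch '[[[0,0,0.6,0,0,0,0],[0,0,1.2,0,0,0,0],[0,0,1.8,0,0,0,0]]]' >/dev/null; python3 st.py;python3 -m inch '[[[0,0,0.4,0,0,0,0],[0,0,0.8,0,0,0,0],[0,0,1.2,0,0,0,0]]]' >/dev/null; python3 st.py
```

```text
t 23.9 pan x -0.3 y 0.1 foot z 29.09 F [ 0.2 -0.2 -3.1] M [-0.06 -0.06  0.05] w 23.8
t 24.1 pan x -0.5 y 0.2 foot z 27.09 F [ 0.3 -0.  -3. ] M [ 0.   -0.11  0.  ] w 23.9
t 24.4 pan x -0.6 y 0.2 foot z 25.75 F [ 0.5 -0.8 -2.7] M [-0.01 -0.07 -0.03] w 23.5
```

```bash
python3 -m inch '[[[0,0,0.3,0,0,0,0],[0,0,0.6,0,0,0,0],[0,0,0.9,0,0,0,0]]]' >/dev/null; python3 st.py; python3 -m inch '[[[0,0,0.3,0,0,0,0],[0,0,0.6,0,0,0,0]]]' >/dev/null; python3 st.py;python3 -m inch '[[[0,0,0.3,0,0,0,0],[0,0,0.6,0,0,0,0]]]' >/dev/null; python3 st.py
```

```text
t 24.8 pan x -0.6 y 0.3 foot z 24.86 F [-0.  -0.4 -2.8] M [-0.07 -0.11  0.03] w 23.8
t 24.9 pan x -0.6 y 0.2 foot z 24.34 F [-0.7  0.2  0.4] M [-0.02  0.1  -0.02] w 23.6
t 25.1 pan x -0.4 y 0.2 foot z 24.31 F [-1.4  0.6  6.8] M [ 0.14  0.5  -0.02] w 24.2
```

```bash
python3 -m inch '[[[0,0,0.3,0,0,0,0],[0,0,0.6,0,0,0,0],[0,0,0.6,0,0,0,0]]]' >/dev/null; python3 st.py; python3 -m inch '[[[0,0,0.2,0,0,0,0],[0,0,0.4,0,0,0,0],[0,0,0.4,0,0,0,0]]]' >/dev/null; python3 st.py;python3 -m inch '[[[0,0,0.2,0,0,0,0],[0,0,0.4,0,0,0,0],[0,0,0.4,0,0,0,0]]]' >/dev/null; python3 st.py
```

```text
t 25.4 pan x -0.4 y 0.1 foot z 24.29 F [-2.8  1.2  8.8] M [ 0.2   0.77 -0.06] w 23.5
t 25.8 pan x -0.2 y 0.1 foot z 24.25 F [-2.7  1.4 12.2] M [ 0.29  0.79 -0.03] w 24.1
t 26.1 pan x -0.1 y 0.0 foot z 24.21 F [-4.9  2.7 15.2] M [ 0.35  0.96 -0.  ] w 23.6
```

```bash
python3 -m inch '[[[0,0,0.2,0,0,0,0],[0,0,0.2,0,0,0,0],[0,0,0.2,0,0,0,0],[0,0,0.2,0,0,0,0],[0,0,0.2,0,0,0,0]]]' >/dev/null; python3 st.py; python3 -m inch '[[[0,0,0,0,0,0,0],[0,0,0,0,0,0,0],[0,0,0,0,0,0,0],[0,0,0,0,0,0,0],[0,0,0,0,0,0,0],[0,0,0,0,0,0,0],[0,0,0,0,0,0,0]]]' >/dev/null; python3 st.py
```

```text
t 26.6 pan x -0.1 y 0.0 foot z 24.20 F [-4.1  2.1 16.1] M [ 0.32  1.13 -0.04] w 23.9
t 27.2 pan x -0.1 y 0.0 foot z 24.21 F [-4.7  2.1 16. ] M [ 0.36  1.12 -0.06] w 23.5
```

Held at about 19 N on the lumps. Lifting now and carrying the tamper back.

```bash
python3 -m inch '[[[0,0,-2,0,0,0,0],[0,0,-8,0,0,0,0],[0,0,-22,0,0,0,0],[0,0,-40,0,0,0,0],[0,0,-56,0,0,0,0],[0,0,-68,0,0,0,0],[0,0,-70,0,0,0,0],[0,0,-70,0,0,0,0]]]' >/dev/null; python3 st.py; python3 go.py 561.5 188.5 160 25; python3 go.py 561.5 188.5 74 25
```

```text
t 28.1 pan x -0.6 y 0.2 foot z 92.48 F [ 0.  -0.6 -4.6] M [-0.09 -0.13  0.03] w 23.7
[376.6  77.4  -1.7] [ 0.001  0.    -0.218] t 28.05
[376.7  77.3  84.3] [ 0.001  0.    -0.218] t 28.05
```

```bash
python3 -m inch '[[[10,2,0,0,0,-0.01,0],[35,7,-1,0,0,-0.03,0],[65,13,-1,0,0,-0.05,0],[95,19,-1,0,0,-0.07,0],[125,26,-1,0,0,-0.09,0],[155,32,-1,0,0,-0.11,0],[185,38,-1,0,0,-0.13,0],[215,44,-1,0,0,-0.15,0],[245,50,-1,0,0,-0.16,0],[275,56,-1,0,0,-0.17,0],[305,62,-1,0,0,-0.18,0],[335,69,-1,0,0,-0.2,0],[360,74,-1,0,0,-0.21,0],[372,76,-1,0,0,-0.218,0],[376.6,77.4,-1,0,0,-0.218,0],[376.6,77.4,-1,0,0,-0.218,0],[376.6,77.4,-1,0,0,-0.218,0]]]'; python3 - <<'E'
from h import *
b=shot('side','side7.png')['frame'];a=shot('top','top7.png')['frame']
f=lambda im,x,y,w,h,k:cv2.resize(im[y:y+h,x:x+w],None,fx=k,fy=k,interpolation=cv2.INTER_CUBIC)
cv2.imwrite('pics/crop7.png',np.vstack([np.hstack([f(b,235,230,100,75,4),f(a,285,165,100,75,4)]),np.hstack([f(b,180,120,100,75,4),f(a,150,160,100,75,4)])])[:,:,::-1])
E
python3 go.py 561.5 188.5 72 25
```

```text
t: 29.75
ee_pos: [561.2, 187.6, 158.7]
orientation: [-1.689, -2.649, 0.001]
ft_force: [-0.6, 0.0, -4.0]
width: 23.7
grasp_force: 30.0
[ 0.9  0.5 86.9] [-0.     0.    -0.002] t 29.85
```

View pics/crop7.png

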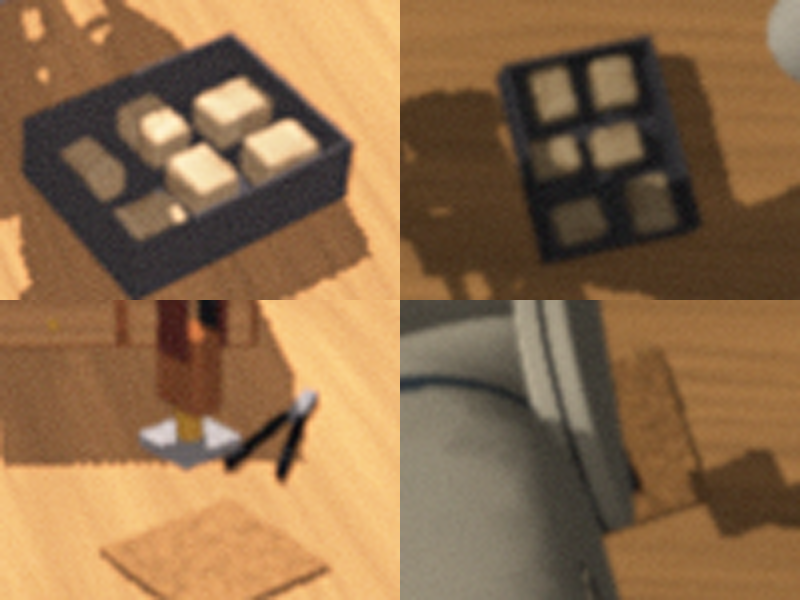

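All six lumps lie flat (top panels) and the mat is clear, with its centre about 15 mm from the tamper's original spot. I'll set the tamper down a little nearer to the mat's centre.

```bash
python3 -m inch '[[[-5,2,15,0,0,0,0],[-10.4,4.6,35,0,0,0,0],[-10.4,4.6,55,0,0,0,0],[-10.4,4.6,70,0,0,0,0],[-10.4,4.6,80,0,0,0,0],[-10.4,4.6,84,0,0,0,0],[-10.4,4.6,85,0,0,0,0],[-10.4,4.6,86,0,0,0,0],[-10.4,4.6,86.5,0,0,0,0],[-10.4,4.6,86.5,0,0,0,0]]]'; python3 st.py; python3 -m inch '[[[0,0,0.3,0,0,0,0],[0,0,0.6,0,0,0,0]]]' >/dev/null; python3 st.py
```

```text
t: 30.85
ee_pos: [570.4, 181.2, 73.1]
orientation: [1.688, 2.649, 0.001]
ft_force: [0.3, 0.4, -3.5]
width: 23.7
grasp_force: 30.0
t 30.9 pan x 84.0 y 367.8 foot z 7.16 F [ 0.3  0.4 -3.5] M [-0.08 -0.08 -0.04] w 23.7
t 31.1 pan x 83.8 y 367.7 foot z 6.29 F [ 1.  -0.4 -3.3] M [-0.02 -0.12  0.02] w 23.6
```

```bash
python3 -m inch '[[[0,0,0.3,0,0,0,0],[0,0,0.6,0,0,0,0]]]' >/dev/null; python3 st.py; python3 -m inch '[[[0,0,0.3,0,0,0,0],[0,0,0.6,0,0,0,0]]]' >/dev/null; python3 st.py;python3 -m inch '[[[0,0,0.3,0,0,0,0],[0,0,0.5,0,0,0,0]]]' >/dev/null; python3 st.py
```

```text
t 31.2 pan x 83.6 y 367.7 foot z 5.40 F [-0.3 -0.4 -3.6] M [-0.03 -0.13  0.01] w 23.8
t 31.4 pan x 83.6 y 367.7 foot z 4.73 F [ 1.1  0.4 -3.4] M [ 0.02 -0.16 -0.06] w 23.5
t 31.6 pan x 83.6 y 367.7 foot z 4.31 F [-1.3 -0.1 -0.4] M [-0.13  0.04  0.02] w 23.8
```

Contact with the mat. Releasing and backing straight up.

```bash
python3 -m inch '[[[0,0,0,0,0,0,20],[0,0,0,0,0,0,40],[0,0,0,0,0,0,70],[0,0,0,0,0,0,100],[0,0,0,0,0,0,100],[0,0,0,0,0,0,100],[0,0,0,0,0,0,100],[0,0,-15,0,0,0,100],[0,0,-35,0,0,0,100],[0,0,-60,0,0,0,100],[0,0,-90,0,0,0,100],[0,0,-120,0,0,0,100],[0,0,-140,0,0,0,100],[0,0,-140,0,0,0,100],[0,0,-140,0,0,0,100]]]'; python3 - <<'E'
from h import *
np.set_printoptions(precision=1,suppress=True)
b=shot('side','side8.png');s0=load('side0.png')
h=cv2.cvtColor(b['frame'],cv2.COLOR_RGB2HSV)
for f in(s0,b):
    h=cv2.cvtColor(f['frame'],cv2.COLOR_RGB2HSV)[145:185,205:255]
    m=((h[...,0]<11)&(h[...,1]>140)).astype(np.uint8)
    c=max(cv2.findContours(m,0,2)[0],key=cv2.contourArea);print(cv2.boundingRect(c),cv2.minAreaRect(c))
print(proj(b,(570.5,180.5,70)),proj(b,(561.7,188.2,70)))
E
```

```text
t: 33.15
ee_pos: [570.0, 181.1, 210.8]
orientation: [1.688, 2.649, 0.001]
ft_force: [-0.4, 0.3, -1.3]
width: 87.7
grasp_force: 0.0
(16, 10, 15, 21) ((23.0, 20.0), (20.0, 14.0), 90.0)
(18, 12, 16, 20) ((24.956851959228516, 21.604061126708984), (15.104374885559082, 18.31049156188965), 4.085616588592529)
[231.5 164.5] [227.7 163.6]
```

```bash
python3 -c "
from workcell import ctrl
print(ctrl.close_job())"
```

```text
the job is handed in; nothing more can be done
None
```

I pressed all six lumps flat, held about 19 N on the middle of the pan for a second, stood the tamper upright on its mat and released it, then handed the job in at about 33 s; no verdict came back.

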